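# Unlock and start the ice screw sharpener

### The arm

A 6-joint arm with a two-finger parallel gripper is mounted at the origin on the work surface. World frame = base frame: x ahead of the robot, y to its left, z up, the work surface at z = 0. Lengths are in m, angles in rad, forces in N, time in s.
With the tool pointing down it reaches from about 0.3 to 0.775 m from the base axis. Payload 14.6 kg.
Tool frame: the origin (TCP) lies midway between the tips of the shut fingers; the grasp point (between the pads) lies 19 mm behind it (ctrl.grip_depth is the distance from the TCP to the grasp point, in m); z points along the fingers, x is the direction in which the jaws open and shut, and the axes are right-handed (so a half turn about z gives the same grasp; the last joint's range is limited). The gripper opens to 94 mm and grips with 3 to 60 N. Pads are 16 mm wide; open, the fingers measure 119 mm over their backs; the gripper's body (75 mm by 177 mm) begins 78 mm behind the grasp point.
Start: joints at [-1.41, 0.3, 1.521, -0, 1.321, -0.067], TCP at [0.124, -0.536, 0.205] pointing down, gripper open.
Joint ranges: [-3.03, 3.03], [-0.79, 2.21], [0.23, 2.52], [-1.04, 4.18], [0, 3.07], [-2.55, 2.55]. Speed limits (rad/s): [2.22, 2.22, 2.57, 3.14, 3.14, 3.14].

### API

Orientations are given as [roll, pitch, yaw] about the fixed x, y, z axes, in that order (R = Rz(yaw) Ry(pitch) Rx(roll)).
In Python, from station import ctrl gives the robot as it stands.
- The arm moves only by the tool play_rows, never from a script. Its argument "steps" is a list that holds one entry, the list of rows, each a list of 7 numbers: the shift along the tool's x, y, z in cm, then the turn, a rotation vector about the tool's x, y, z in rad, then the opening, from 0 (shut) to 1 (fully open). In form: [[[x, y, z, ax, ay, az, hand], ...]]. A call has 1 to 20 rows; each row is the pose to reach, as a shift and turn from the pose measured when the call began, along the tool's axes at that moment; what a row does not reach only later rows make up. A row lasts 1/12 s, in which the tool goes at most 41.7 mm and 7.16 degrees, less where a joint would pass 70% of its speed; a pose out of reach is approached as far as the arm can. A call with a gripper value outside its range is refused whole. The fingers move at their own pace and stop on an object; "force" is the grip in N (left out, the last holds). Time passes only in rows, so rows that repeat a pose let the fingers close. It gives the time, the measured TCP pose, the force and the opening at its end, in the units of the state.
- ctrl.get_obs(): the state, without advancing time (a new reading comes with each control period).
- ctrl.camera(name): name is "side" or "top"; returns a dict with "frame" (420x560x3 uint8, blue, green, red), "fovy" (degrees; the focal length in pixels is half the picture's height over the tangent of half this angle, whatever the lens; pixels are square), "cx", "cy" (the principal point, pixels), "D" ([k1, k2, p1, p2, k3] as OpenCV has them; the pictures are not rectified), "world_to_cam" (4x4, takes a point from world to camera coordinates). Camera axes: x right, y up, looking along -z (the intrinsics and any distortion apply to the point x, -y, -z); pixel columns grow to the right and rows downward; lengths in m; the calibration is good to about 2 mm. A picture is of the moment at which its call begins. There is no depth.
- ctrl.hand_in(): hands the job in, once; it reports no verdict.
The state is a dict: "time_s": time; "qpos": joint angles; "joint_vel": joint speeds; "tau": joint torques, N m; "ee_pos": TCP position; "eef_rot": TCP orientation; "force": force on the tool from outside, world axes, zero at the start; "moment": the same for the moment, N m; "grip_width": finger opening in m.
Only numpy, scipy, OpenCV 4.12 (cv2) and the standard library are available. Lean on these libraries where they do the work, as an engineer would, in place of code of your own. Each camera call takes 0.05 s, during which the arm holds its last target. There are 200 camera calls.

### The job

An ice screw is loaded in the green sharpener. Slide the sharpener's yellow lock tab all the way aside, off the red start button it covers, then press that button fully down and let it come back up, leaving the tab aside. Do not press the red button on the grey fan switch box.

Things in the scene. Friction and masses are not known exactly. Their poses are not given: they have to be found in the camera images.
- tab_grip (a point): Centre of the upright fin (12 mm along y, 30 along x, 26 tall) of the yellow lock tab on the green sharpener. Axes: z up; the tab slides only along y, towards +y to unlock, with 1.5 N of friction, and stays where left: push or pinch the fin. Fin centre 37 to 45 mm from the button centre at the start, 93 fully aside, at a stop. Its plate and the rails beside it end at the fin's foot.
- button_top (a point): Centre of the top of the sharpener's round red start button, 34 mm wide, 92 mm above the bench, 19 mm below the fin centre; moves with the button. Axes as the tab's. The tab's plate (4 mm thick, 38 along x, from 62 mm on the fin's -y side to 12 on its +y side) hangs 2 mm above it until slid aside, when its edge is 31 mm from the button centre. The green deck is 12 mm below this point.
- start_button (a joint): Depth in m to which the start button is pressed: 0 up, 0.006 fully down (straight down). A spring returns it; it needs about 1.5 N to begin to move and 4.5 N to be fully down.
- fan_button (a joint): Depth in m to which the like red button on the grey fan switch box (85 x 120 x 68 mm, its button has no tab) is pressed: 0 up, 0.006 fully down. To be left alone.
There are look-alikes about, which are no part of the job. Leave any orange look-alike of the part that bears fan_button alone.

How it is judged:
By the outcome, as a careful person would: the job done as asked, in the order asked, and still so for the second after the job is handed in, with the robot touching nothing.
It also fails if it takes over 32 s, if anything falls off the work surface, if the arm or the gripper's body presses on something with over 40 N, if the wrist force passes 120 N, or if a joint passes its speed limit or range.

## Working session

There is one attempt and no reset: what is moved stays moved. The work goes in short steps, Python scripts to look and compute and a tool call to move; the robot and the scene stay as the last step left them, time stands still between calls to the robot, and variables do not carry over. Pictures are saved under pics/ and viewed, about 8 in all and at most 12, crops included, and the job is handed in when it is done.

Besides the shell and the picture viewer there is one more tool, called after "Call:" as name(argument=value, ...) on one line, values as JSON. play_rows: Moves the arm, as the interface text tells. Its arguments: {"type":"object","properties":{"steps":{"type":"array"},"force":{"type":"number"}},"required":["steps"]}

```bash
mkdir -p pics; cat > h.py <<'E'
import numpy as np, cv2
from station import ctrl
def cam(n):
    c=ctrl.camera(n); f=210/np.tan(np.radians(c['fovy'])/2)
    c['K']=np.array([[f,0,c['cx']],[0,f,c['cy']],[0,0,1]]); c['D']=np.array(c['D'],float); c['W']=np.array(c['world_to_cam']); return c
def proj(c,P):
    P=np.atleast_2d(P); p=(c['W'][:3,:3]@P.T).T+c['W'][:3,3]; p=p*[1,-1,-1]
    return cv2.projectPoints(p,np.zeros(3),np.zeros(3),c['K'],c['D'])[0][:,0]
def ray(c,uv,z):
    n=cv2.undistortPoints(np.array([[uv]],float),c['K'],c['D'])[0,0]
    R=c['W'][:3,:3]; o=-R.T@c['W'][:3,3]; d=R.T@np.array([n[0],-n[1],-1]); return o+d*(z-o[2])/d[2]
E
python3 - <<'E'
from h import *
for n in('top','side'):
    c=cam(n); cv2.imwrite(f'pics/{n}1.png',c['frame']); print(n,c['K'][0,0],-c['W'][:3,:3].T@c['W'][:3,3],c['D'])
o=ctrl.get_obs();print(o['ee_pos'],o['eef_rot'],o['time_s'])
E
```

```text
top 402.4588570502508 [ 0.50464364 -0.04193497  0.80426529] [0.02380374 0.         0.         0.         0.        ]
side 418.73917778285085 [0.43092347 0.52931038 0.55725284] [-0.06107556  0.          0.          0.          0.        ]
[ 0.12414552 -0.53556509  0.204973  ] [-3.14154673e+00  1.00584201e-03 -1.34299545e+00] 0.1
```

View pics/top1.png

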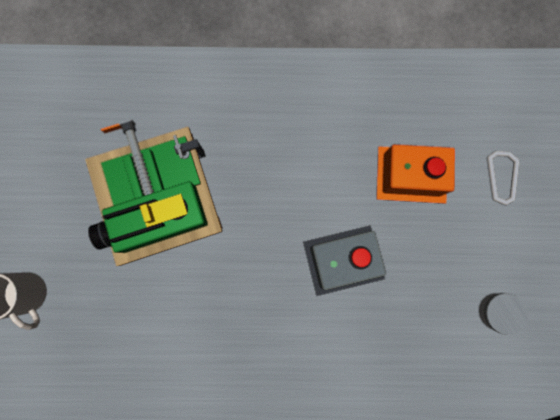

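View pics/side1.png

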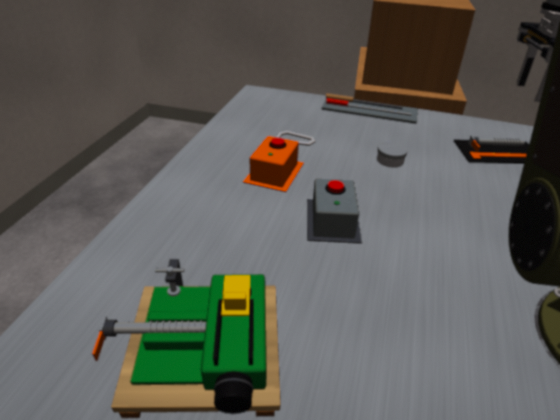

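The top view shows the sharpener at left (yellow tab about (163,210), slots running left-down, so unlock is towards the black knob). The grey fan box is at (345,260) and the orange look-alike at (420,172). I'll zoom in on the tab.

```bash
python3 - <<'E'
from h import *
a=cv2.imread('pics/top1.png')[170:260,85:225]; b=cv2.imread('pics/side1.png')[260:410,190:290]
a=cv2.resize(a,None,fx=4,fy=4,interpolation=2); b=cv2.resize(b,None,fx=2.4,fy=2.4,interpolation=2)
cv2.imwrite('pics/z1.png',np.hstack([a,b]))
E
```

```text
(no output)
```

View pics/z1.png

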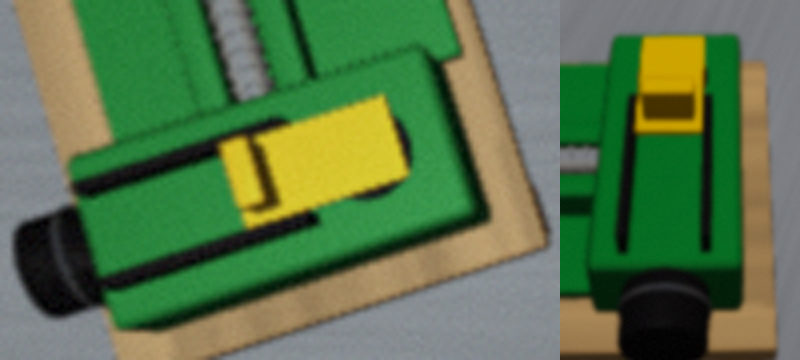

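```bash
python3 - <<'E'
from h import *
c=cam('top'); s=cam('side')
g=lambda x,y,z: ray(c,(85+x/4-.375,170+y/4-.375),z)
fin=g(247,174,.124); e=g(398,136,.098)
s1=g(78,188,.08)-g(285,124,.08); s2=g(105,283,.08)-g(315,217,.08)
d=g(386,95,.098)-g(410,178,.098)
print('fin',fin,'edge',e,(fin-e)[:2],np.hypot(*(fin-e)[:2]))
for v in(s1,s2,fin-e,[-0,0,0]+d): print(v[:2],np.linalg.norm(v[:2]),np.degrees(np.arctan2(-v[0],v[1])))
print('side proj fin',proj(s,fin), proj(s,e))
E
```

```text
fin [0.58372769 0.18175805 0.124     ] edge [0.60391215 0.12483077 0.098     ] [-0.02018445  0.05692728] 0.060399728761923996
[-0.02948152  0.09104859] 0.09570269077588653 17.941945295076884
[-0.02986921  0.09188738] 0.096620188069298 18.00743779475983
[-0.02018445  0.05692728] 0.060399728761923996 19.522755259207255
[0.03693422 0.01166517] 0.03873257769650385 -72.47199336703876
side proj fin [[236.64873565 293.91051152]] [[238.4888599  274.63232742]]
```

Yaw is about 18° and the fin centre about (0.584, 0.183). The side view agrees: its projection at (236.6,293.9) falls on the fin top. Moving to hover on the fin's button side, fingers shut.

Call:
play_rows(steps=[[[-57.4,-61.2,0,0,0,-1.657,0],[-57.4,-61.2,0,0,0,-1.657,0],[-57.4,-61.2,0,0,0,-1.657,0],[-57.4,-61.2,0,0,0,-1.657,0],[-57.4,-61.2,0,0,0,-1.657,0],[-57.4,-61.2,0,0,0,-1.657,0],[-57.4,-61.2,0,0,0,-1.657,0],[-57.4,-61.2,0,0,0,-1.657,0],[-57.4,-61.2,0,0,0,-1.657,0],[-57.4,-61.2,0,0,0,-1.657,0],[-57.4,-61.2,0,0,0,-1.657,0],[-57.4,-61.2,0,0,0,-1.657,0],[-57.4,-61.2,0,0,0,-1.657,0],[-57.4,-61.2,0,0,0,-1.657,0],[-57.4,-61.2,0,0,0,-1.657,0],[-57.4,-61.2,0,0,0,-1.657,0],[-57.4,-61.2,0,0,0,-1.657,0],[-57.4,-61.2,0,0,0,-1.657,0],[-57.4,-61.2,0,0,0,-1.657,0],[-57.4,-61.2,0,0,0,-1.657,0]]], force=30)

```text
time_s: 1.87
ee_pos: [0.5882, 0.159, 0.2053]
eef_rot: [-3.141, 0.0, 0.314]
force: [0.4, -1.0, 0.8]
grip_width: 0.0006
```

Call:
play_rows(steps=[[[0.3,-0.2,3,0,0,0,0],[0.3,-0.2,6,0,0,0,0],[0.3,-0.2,6.8,0,0,0,0],[0.3,-0.2,6.8,0,0,0,0],[0.3,-0.2,6.8,0,0,0,0]]])

```text
time_s: 2.28
ee_pos: [0.5906, 0.1615, 0.1384]
eef_rot: [-3.141, -0.0, 0.314]
force: [0.9, -0.4, 1.0]
grip_width: 0.0004
```

```bash
python3 - <<'E'
from h import *
im=[]
for n in('top','side'):
    c=cam(n); p=ctrl.get_obs()['ee_pos']; print(n,p,proj(c,p)); f=c['frame']
    im.append(f[150:270,80:230] if n=='top' else f[230:380,160:310])
cv2.imwrite('pics/z2.png',np.hstack([cv2.resize(i,(400,400*i.shape[0]//i.shape[1]))[:320] for i in im]))
E
```

```text
top [0.59104218 0.16155862 0.13928094] [[155.82441394 207.7176241 ]]
side [0.59115943 0.16158162 0.1395031 ] [[236.45884471 274.25278507]]
```

View pics/z2.png

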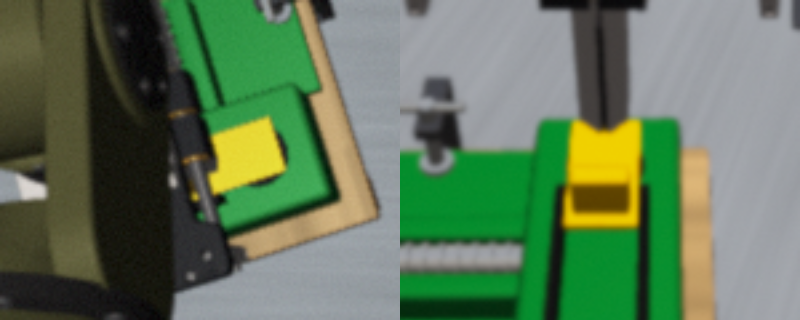

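The shut fingers (side crop, about (605,125)) are centred just behind the fin on the plate side. Lower, then push.

Call:
play_rows(steps=[[[0,0,1.6,0,0,0,0],[0,0,3.2,0,0,0,0],[0,0,3.2,0,0,0,0],[0,-0.3,3.2,0,0,0,0],[0,-0.6,3.2,0,0,0,0],[0,-1.0,3.2,0,0,0,0],[0,-1.4,3.2,0,0,0,0],[0,-1.8,3.2,0,0,0,0],[0,-2.2,3.2,0,0,0,0],[0,-2.6,3.2,0,0,0,0],[0,-3.0,3.2,0,0,0,0],[0,-3.4,3.2,0,0,0,0],[0,-3.8,3.2,0,0,0,0],[0,-4.2,3.2,0,0,0,0],[0,-4.5,3.2,0,0,0,0],[0,-4.8,3.2,0,0,0,0],[0,-5.0,3.2,0,0,0,0],[0,-5.2,3.2,0,0,0,0],[0,-5.2,3.2,0,0,0,0]]])

```text
time_s: 3.97
ee_pos: [0.575, 0.2114, 0.1075]
eef_rot: [-3.141, -0.003, 0.314]
force: [0.2, 0.5, -0.2]
grip_width: 0.0008
```

Call:
play_rows(steps=[[[0,-0.2,0,0,0,0,0],[0,-0.4,0,0,0,0,0],[0,-0.6,0,0,0,0,0],[0,-0.6,0,0,0,0,0]]])

```text
time_s: 4.3
ee_pos: [0.5735, 0.2159, 0.1075]
eef_rot: [3.139, -0.002, 0.314]
force: [2.1, -10.7, 1.9]
grip_width: 0.0002
```

```bash
python3 - <<'E'
from h import *
c=cam('side'); o=ctrl.get_obs(); print(o['ee_pos'],o['force'])
cv2.imwrite('pics/z3.png',cv2.resize(c['frame'][250:410,160:320],(600,600)))
E
```

```text
[0.57357543 0.21585723 0.10748508] [  1.70549846 -10.21773672   1.33886695]
```

View pics/z3.png

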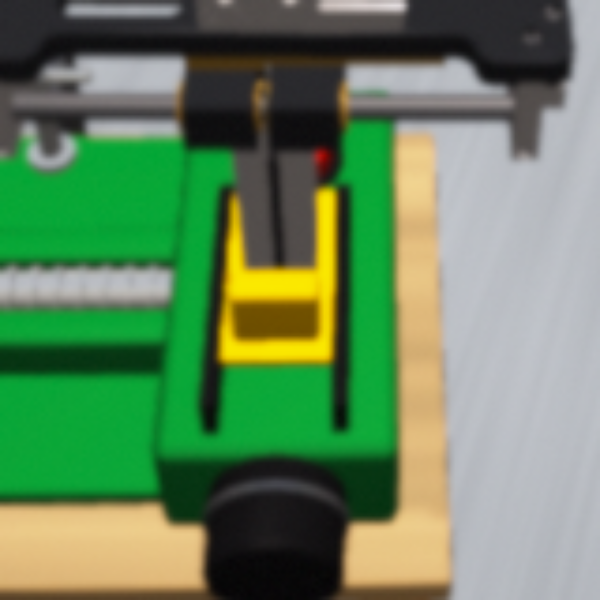

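The tab has moved about 49 mm and meets a 10 N resistance (likely the stop). Red button appears at (322,160). Backing off and lifting to see clearly.

Call:
play_rows(steps=[[[0,0.4,0,0,0,0,0],[0,1,0,0,0,0,0],[0,1,-3,0,0,0,0],[0,1,-6,0,0,0,0],[0,1,-9,0,0,0,0],[0,1,-12,0,0,0,0],[0,1,-12,0,0,0,0]]])

```text
time_s: 4.93
ee_pos: [0.578, 0.207, 0.234]
eef_rot: [3.14, -0.012, 0.314]
force: [1.0, 0.3, 0.4]
grip_width: 0.0003
```

```bash
python3 - <<'E'
from h import *
c=cam('side'); o=ctrl.get_obs(); print(o['ee_pos'],o['force'])
u=np.array([-.309,.951,0]); B=np.array([.598,.1408,.092])
P=[B,B+17/1e3*u,B-17/1e3*u,B+.031*u+[0,0,.006],B+.093*u+[0,0,.032]]
print((proj(c,P)-[160,250])*4)
f=c['frame']; hsv=cv2.cvtColor(f,cv2.COLOR_BGR2HSV); m=((hsv[...,0]<6)|(hsv[...,0]>174))&(hsv[...,1]>150)&(hsv[...,2]>80); m[:250]=0;m[:,:200]=0
v,uu=np.nonzero(m); print(len(v), uu.min(),uu.max(),v.min(),v.max(),uu.mean(),v.mean()); print(ray(c,(uu.mean(),v.mean()),.09))
cv2.imwrite('pics/z4.png',cv2.resize(f[250:400,160:310],(600,600)))
E
```

```text
[0.57732819 0.20670192 0.23071041] [-0.48064507 -0.34723582 -0.34710121]
[[314.02443025 143.55031036]
 [311.5897009  178.9053656 ]
 [316.36527557 109.66126399]
 [308.850857   198.03470999]
 [295.0159429  296.56272283]]
307 225 248 280 296 236.56351791530943 288.3843648208469
[0.59967881 0.14459502 0.09      ]
```

View pics/z4.png

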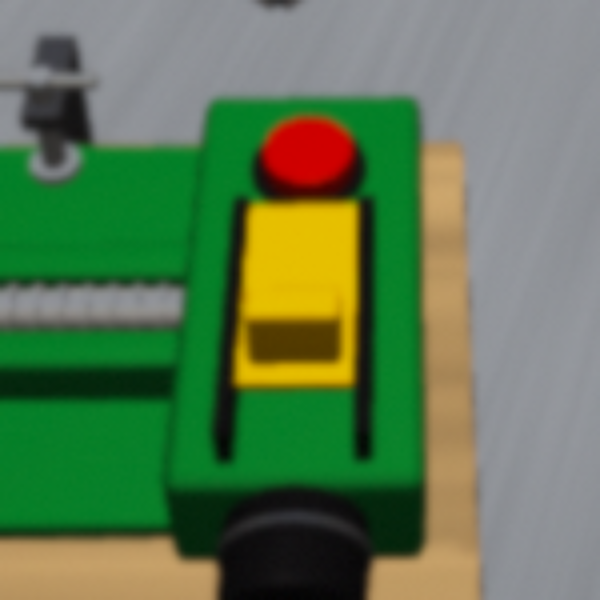

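Tab is fully aside: the fin–button spacing in the crop (about 154 px) matches the 153 px predicted for 93 mm. The button centre is at crop (308,150), about (0.599, 0.143). Moving over it.

Call:
play_rows(steps=[[[0.1,3,0,0,0,0,0],[0.1,6,0,0,0,0,0],[0.1,6.7,0,0,0,0,0],[0.1,6.7,4,0,0,0,0],[0.1,6.7,8,0,0,0,0],[0.1,6.7,11,0,0,0,0],[0.1,6.7,12,0,0,0,0],[0.1,6.7,12.4,0,0,0,0],[0.1,6.7,12.4,0,0,0,0],[0.1,6.7,12.4,0,0,0,0]]])

```text
time_s: 5.82
ee_pos: [0.6008, 0.1437, 0.1087]
eef_rot: [3.14, -0.011, 0.314]
force: [-0.3, -0.2, 0.6]
grip_width: 0.0004
```

Call:
play_rows(steps=[[[0,0,0.8,0,0,0,0],[0,0,1.4,0,0,0,0],[0,0,1.7,0,0,0,0],[0,0,1.9,0,0,0,0],[0,0,2.1,0,0,0,0],[0,0,2.2,0,0,0,0],[0,0,2.3,0,0,0,0],[0,0,2.4,0,0,0,0],[0,0,2.4,0,0,0,0]]])

```text
time_s: 6.57
ee_pos: [0.6011, 0.1438, 0.0861]
eef_rot: [3.14, -0.011, 0.314]
force: [-7.1, -0.7, 14.5]
grip_width: 0.0004
```

14.5 N at z = 0.086 means the button is bottomed. A small extra press, then straight up.

Call:
play_rows(steps=[[[0,0,0.1,0,0,0,0],[0,0,0.1,0,0,0,0]]])

```text
time_s: 6.73
ee_pos: [0.6011, 0.1438, 0.0862]
eef_rot: [3.14, -0.012, 0.314]
force: [-7.5, -0.7, 11.9]
grip_width: 0.0005
```

Call:
play_rows(steps=[[[0,0,-0.5,0,0,0,0],[0,0,-2,0,0,0,0],[0,0,-5,0,0,0,0],[0,0,-8,0,0,0,0],[0,0,-12,0,0,0,0],[0,0,-15,0,0,0,0],[0,0,-15,0,0,0,0],[0,0,-15,0,0,0,0]]])

```text
time_s: 7.4
ee_pos: [0.5998, 0.1436, 0.2376]
eef_rot: [3.139, -0.015, 0.314]
force: [0.4, 0.1, -0.6]
grip_width: 0.0005
```

```bash
python3 - <<'E'
from h import *
c=cam('side'); o=ctrl.get_obs(); print(o['ee_pos'],o['force'],o['time_s'])
cv2.imwrite('pics/z5.png',cv2.resize(c['frame'][250:400,160:310],(600,600)))
E
```

```text
[0.59924335 0.14352773 0.23569874] [-0.76585062  0.52576747 -0.4939995 ] 7.45
```

View pics/z5.png

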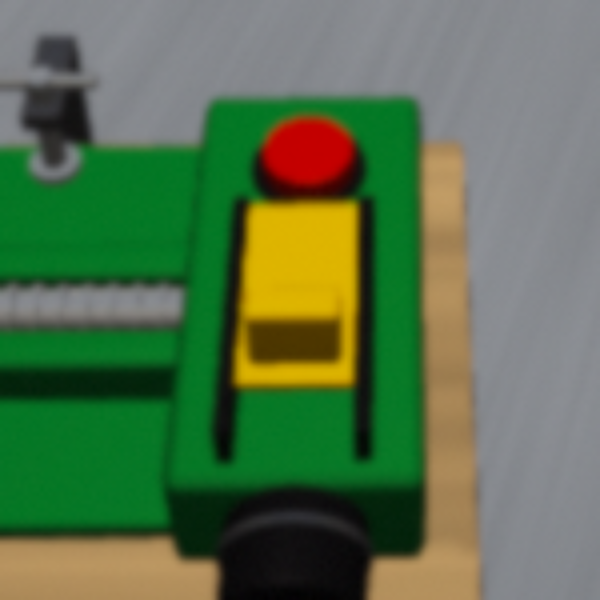

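The button is back up at (308,150) and unobstructed. The tab is still aside with its edge at y≈202, the same as before the press.

```bash
python3 -c "
from station import ctrl
print(ctrl.hand_in())"
```

```text
the job is handed in; nothing more can be done
None
```

I slid the sharpener's lock tab fully aside, pressed the red start button all the way down, let it come back up, and handed the job in at about 7.5 s.

- **Tab:** I pushed it about 49 mm until it met about 10 N at its stop. In the side view the fin-to-button spacing was about 154 px, against 153 px predicted for 93 mm.
- **Button:** The press stopped hard at tip height 0.086 m, which is 6 mm below the button's rest height. The vertical force was 12–14 N, well over the 4.5 N needed.
- **Last picture:** The button was up and clear, the tab was still aside, and the arm was about 14 cm above the button. The grey fan box and the orange look-alike were never touched.

Two checks were less clean. The side camera placed the button about 3 mm further along +y than my estimate from the top view, so I used a position close to the side-camera one. A sideways force of about 7 N also showed during the press; I took it to be friction on the button top. I have no direct reading of how deep the button went, so "fully down" is inferred from the tip height and force.

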